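# Fit the tube carousel on the mixer spindle and lock its bayonet

## Task

Take the tube carousel off its slanted peg on the draining stand, lower it square over the mixer's tall spindle and lock it: with its two lugs in the open slots of the socket, push it down against the spring, turn it clockwise (seen from above) as far as it goes and let it spring up into the notches, then let go. Leave the loose things on the bench where they are.

Things in the scene. Friction and masses are not known exactly. Their poses are not given: they have to be found in the camera images.
- carousel: Tube carousel to fit: bare aluminium, about 0.2 kg. Origin: centre of the hub's flat foot; z runs up the hub, 98 mm long: foot tube 32 mm across, flange 44 (z 34 to 38), round plate 104 mm across with eight holes (38 to 45), square grip block (45 to 98). A 15 mm bore runs right through. It starts loose on a peg, foot on the board, z leaning 32 degrees from vertical to the stand's -x.
- grip (a point): Point on the carousel's axis in the upper half of its square grip block (26 x 26 mm, 53 mm tall, flat faces looking along the carousel's x and y): 81 mm above the foot, 17 mm below the top.
- drain_stand: Grey draining stand, fixed: board 150 x 190 mm sloping 32 degrees, low edge to -x (robot side). Origin on the bench under its middle. Pegs are square to the board, so lean 32 degrees to -x. The carousel's peg, 11 mm thick, 58 mm long, is 35 mm to +y: draw the carousel 60 mm or more along it to free it. A fixed upside-down beaker (55 mm across, 70 tall) stands 98 mm to -y of that peg.
- mixer: White bench mixer, fixed: low housing 150 x 160 x 45 mm with a knob on the front (-x). Origin on the bench under its middle; the spindle stands in the middle of its top.
- socket: Steel bayonet socket on the mixer, fixed: ring 37 mm inside, 54 outside, 34 tall, with the upright spindle in its middle (12 mm thick, 120 tall, last 14 mm tapered). Origin on the spindle axis at the ring's foot, 45 mm above the bench; z up. Two slots in the ring, open at the top, lead down to channels that run clockwise (from above) under the rim to notches on the socket's +x and -x sides.
- spindle_tip (a point): Top centre of the spindle, 120 mm above the socket's origin.
- home (a point): Point on the spindle axis 12 mm above the socket's origin: where the centre of the carousel's foot is when locked, with the carousel's x axis along the socket's x axis, either way round.
- thrust_ring (a joint): Black sprung ring (31 mm across) round the spindle in the socket, pressed down by the carousel's foot: 0 = up (top 20 mm above the socket's origin), 0.016 m = fully down. 600 N/m: about 7.5 N beyond the carousel's weight holds it fully down; about 0.008 m when the carousel is locked, 0.003 m when it only rests on it.
- tube_a: Bystander: white tube with screw cap, 34 mm across, 110 mm tall, standing near the middle of the bench. Origin at the centre of its underside.
- tube_b: Bystander: another such tube.
- stoppered_bottle: Bystander: small stoppered glass bottle, 43 mm across, 53 mm tall.
- petri_dish: Bystander: round white dish, 89 mm across, 16 mm high.
- bench_timer: Bystander: small digital timer, 66 x 68 x 21 mm, lying face up.
- marker: Bystander: marker pen, 140 mm long, lying.
- lug (a point): Tip of one of the carousel's two lugs: steel pins 6 mm thick that stick out of the foot tube along the carousel's +x and -x, out to 25.5 mm from the axis, centred 12 mm above the foot. This one is on +x; the other is opposite, and a half turn makes no difference.
- slot (a point): Middle of the mouth of one slot for the lugs, in the ring's top: 50 degrees counter-clockwise (from above) of the socket's x axis; the other is opposite. 12 mm wide at the inside: lugs enter if within about 9 degrees. On its counter-clockwise side is a solid wall; clockwise, the rim's underside is 23 mm above the socket's origin, so lugs pass when the foot is 8 mm or less above that origin.
- notch (a point): Middle of one notch, on the socket's +x axis, 24 mm above its origin (the other on -x): where a lug's middle sits when locked. 50 degrees clockwise of the slot; 9 mm wide, 4 mm up from the channel; a solid wall beyond it stops the turn.
There are look-alikes about, which are no part of the job. Leave any blue look-alike of the carousel alone.

How it is judged:
On the way, in this order (a step that is already met when the one before it is completed fails the run):
1. the carousel is off the draining stand and upright on the spindle, the spindle at least 20 mm up its bore, above the socket (horizontal distance between carousel and spindle_tip below 0.006 m and z of carousel in the frame of socket between 0.025 and 0.1 m and angle between carousel's own z axis and vertical below 0.12 rad), for 0.1 s.
2. it is pushed down against the spring, the lugs below the rim of the socket (horizontal distance between carousel and home below 0.005 m and value of joint thrust_ring above 0.0115 m), for 0.05 s.
At the end, for the whole second after the job is handed in: The carousel, released and at rest, is locked on the spindle: foot 10 to 14.2 mm above the socket's origin (12 nominal), within 4 mm of the spindle axis, upright within 3.4 degrees, lugs along the socket's x axis within 9 degrees (sprung up into the notches) (horizontal distance between carousel and home below 0.004 m and z of carousel in the frame of socket between 0.01 and 0.0142 m and angle between the x axis of carousel and the x axis of socket, either way round below 0.16 rad and angle between carousel's own z axis and vertical below 0.06 rad and linear speed of carousel below 0.02 m/s); the robot touches nothing.
It fails at once if a loose bystander (tube, stoppered bottle, dish, timer, marker) is moved more than 25 mm (distance of any of tube_a, tube_b, stoppered_bottle, petri_dish, bench_timer, marker from where it was at the start of the episode above 0.025 m).
It also fails if it takes over 53 s, if anything falls off the work surface, if the arm or the gripper's body presses on something with over 40 N, if the wrist force passes 120 N, or if a joint passes its speed limit or range.

## Robot

A 7-joint arm with a two-finger parallel gripper is mounted at the origin on the work surface; the furniture and walls round the work are solid. World frame = base frame: x ahead of the robot, y to its left, z up, the work surface at z = 0. Lengths are in m, angles in rad, forces in N, time in s.
With the tool pointing down it reaches from about 0.425 to 0.825 m from the base axis. Payload 3.6 kg.
Tool frame: the origin (TCP) lies where the fingers leave the gripper's body, on its centre line; the fingertips stand 73 mm ahead of it and the grasp point (between the pads) lies 54 mm ahead of it; z points along the fingers, y is the line along which they close (so a half turn about z gives the same grasp; the last joint's range is limited). The gripper opens to 85 mm and grips with 20 to 120 N. Pads are 22 mm wide; open, the fingers measure 114 mm over their backs; the gripper's body (76 mm by 85 mm) begins 54 mm behind the grasp point. The pads swing forward as they close: fully open they stand 13 mm farther back than shut.
Start: joints at [1.212, 0.615, -0.013, 1.423, 0.008, 1.103, -0.04], TCP at [0.212, -0.614, 0.304] pointing down, gripper open.
Joint ranges: [-3.12, 3.12], [-0.3, 2.06], [-1.34, 1.32], [0.26, 2.42], [-1.36, 4.5], [0.01, 1.98], [-2.84, 2.84]. Speed limits (rad/s): [2.79, 2.79, 3.14, 3.14, 3.14, 3.14, 3.14].

## Interface

Orientations are given as a unit quaternion [x, y, z, w].
In Python, from station import arm, snapshot, camera_info, ticket gives the robot as it stands. Calls block until the motion is done:
- arm.movep(position, orientation): joint-space move of the TCP to a pose.
- arm.line_to(position, velocity=0.15, ori=None): straight line of the TCP; ori=None keeps the orientation; velocity is the mean speed in m/s.
- arm.move_j(angles): joint-space move.
- arm.move_gripper(opening, effort=None): opening from 0.0 (shut) to 1.0 (fully open); effort is the grip in N (None keeps the last); returns when the fingers have stopped.
- arm.pause(seconds).
- arm.ik(position, orientation): joint angles nearest the present ones, or None.
- snapshot(name): name is "scene" or "top" or "wrist"; returns the picture (384x512x3 uint8, blue, green, red); there is no depth.
- camera_info(name): a dict with "fx", "fy", "cx", "cy" (pixels), "R" (3x3) and "t" (3): a world point X has camera coordinates R X + t; the wrist camera has in their place "T_tool_cam" (4x4, takes a point from camera to tool coordinates, whose origin is the TCP and whose axes are the flange's). Camera axes: x right, y down, z forward; pixel columns grow to the right and rows downward; lengths in m; the calibration is good to about 2 mm. A picture is of the moment at which its call begins: read the wrist's pose just before it. camera_info takes no time and is no camera call.
A pose or a line that the arm cannot do raises arm.MotionError and nothing moves.
- ticket.finish_job(): hands the job in; it is judged then, once.
Readings, each from a call of its own:
- arm.read_time(): time.
- arm.read_joint_positions(): joint angles.
- arm.read_dq(): joint speeds.
- arm.read_effort(): joint torques, N m.
- arm.read_tool_pos(): TCP position.
- arm.read_eef_rot(): TCP orientation.
- arm.read_ft_force(): force on the tool from outside, world axes, zero at the start.
- arm.read_wrist_torque(): the same for the moment, N m.
- arm.read_opening(): opening from 0.0 (shut) to 1.0 (fully open).
- arm.read_finger_force(): force on a finger pad.
Only numpy, scipy, OpenCV 4.12 (cv2) and the standard library are available. Lean on these libraries where they do the work, as an engineer would, in place of code of your own. Each camera call takes 0.05 s, during which the arm holds its last target. There are 200 camera calls.

## Working session

There is one attempt and no reset: what is moved stays moved. The work goes in short steps, each a Python script; the robot and the scene stay as the last script left them, time stands still between calls to the robot, and variables do not carry over. Pictures are saved under pics/ and viewed, at most 10 in all, crops included, and the job is handed in when it is done.

```bash
ls; mkdir -p pics
python3 - <<'E'
from station import arm,snapshot,camera_info
import cv2,numpy as np
np.set_printoptions(precision=4,suppress=True)
for n in("scene","top"):
    cv2.imwrite(f"pics/{n}0.png",cv2.resize(snapshot(n),(800,600),interpolation=cv2.INTER_CUBIC)); print(n,camera_info(n))
print(camera_info("wrist"),arm.read_tool_pos(),arm.read_eef_rot(),arm.read_time())
E
```

```text
pics
scene {'fx': 383.8631450552862, 'fy': 383.8631450552862, 'cx': 257.3115912688153, 'cy': 190.56005443830523, 'R': array([[ 0.439 , -0.8985, -0.0003],
       [-0.455 , -0.222 , -0.8624],
       [ 0.7748,  0.3787, -0.5062]]), 't': array([-0.1858,  0.309 ,  0.8502])}
top {'fx': 494.60837076702336, 'fy': 494.60837076702336, 'cx': 249.41948474657562, 'cy': 187.63628166963366, 'R': array([[ 0.0314, -0.9995, -0.0027],
       [-0.9982, -0.0312, -0.0515],
       [ 0.0514,  0.0044, -0.9987]]), 't': array([-0.0002,  0.4388,  1.4654])}
{'fx': 326.51314110333357, 'fy': 326.51314110333357, 'cx': 249.72503807628317, 'cy': 191.47889514976552, 'T_tool_cam': array([[-0.0003, -0.952 , -0.3061,  0.0785],
       [ 1.    , -0.0002, -0.0003, -0.0003],
       [ 0.0002, -0.3061,  0.952 , -0.0706],
       [ 0.    ,  0.    ,  0.    ,  1.    ]])} [ 0.2122 -0.6138  0.3028] [ 0.9862  0.1657 -0.0002 -0.0012] 0.1
```

View pics/scene0.png

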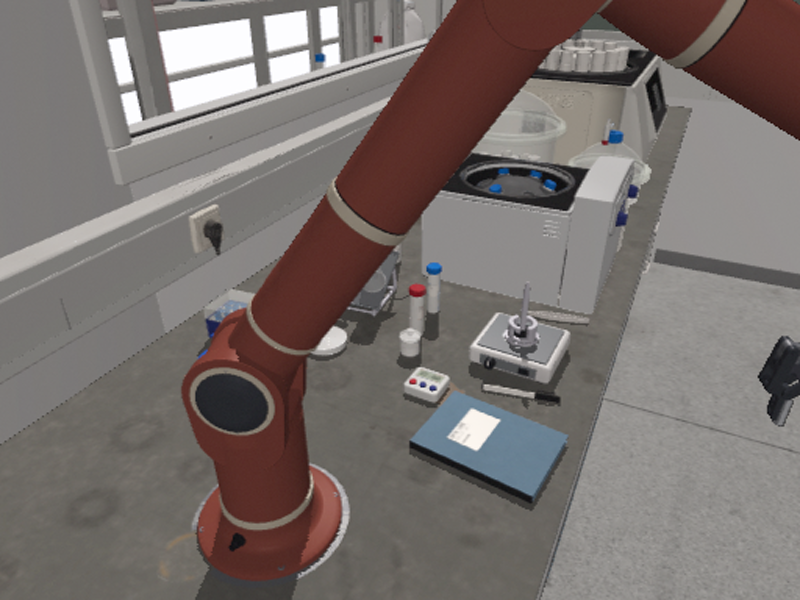

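View pics/top0.png

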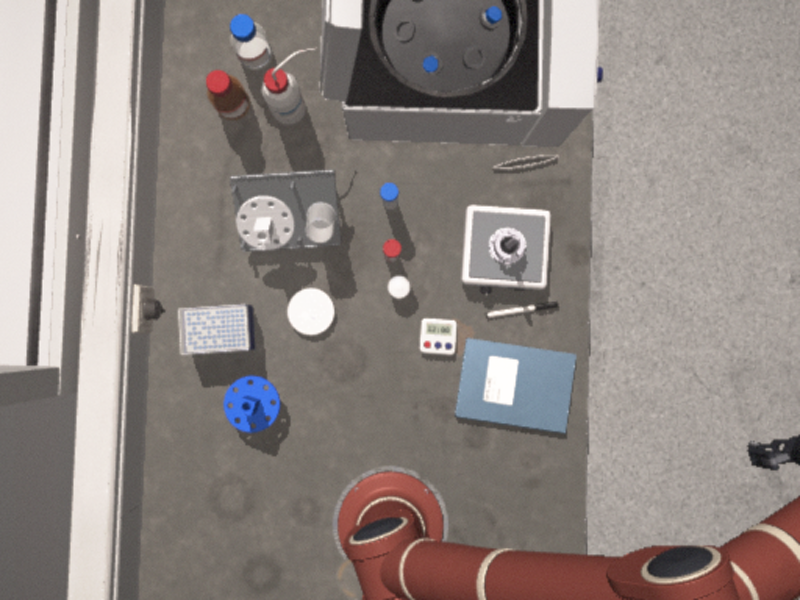

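The top view shows the carousel on its stand, plate at about (264,222) and block at about (263,232). The mixer spindle tip is at about (510,245), and the blue look-alike is at (252,405). The tubes, dish, timer and marker lie between the stand and the mixer.

```bash
cat > h.py <<'E'
from station import arm,snapshot,camera_info,ticket
import cv2,numpy as np
from scipy.spatial.transform import Rotation as Ro
np.set_printoptions(precision=4,suppress=True)
def ray(ci,u,v,pose=None):
    d=np.array([(u-ci["cx"])/ci["fx"],(v-ci["cy"])/ci["fy"],1.])
    if "R" in ci: R=ci["R"];return -R.T@ci["t"],R.T@d
    T=ci["T_tool_cam"];p,q=pose;R=Ro.from_quat(q).as_matrix()
    return p+R@T[:3,3],R@T[:3,:3]@d
def atz(ci,u,v,z,pose=None):
    o,d=ray(ci,u,v,pose);return o+d*(z-o[2])/d[2]
def proj(ci,X,pose=None):
    X=np.atleast_2d(X)
    if "R" in ci: c=X@ci["R"].T+ci["t"]
    else:
        T=ci["T_tool_cam"];p,q=pose;R=Ro.from_quat(q).as_matrix()
        c=((X-p)@R-T[:3,3])@T[:3,:3]
    return c[:,:2]/c[:,2:]*[ci["fx"],ci["fy"]]+[ci["cx"],ci["cy"]]
def pose(): return np.array(arm.read_tool_pos()),np.array(arm.read_eef_rot())
E
python3 - <<'E'
from h import *
ci=camera_info("top");s=.64
for n,u,v,z in [("mix c1",467,206,.045),("c2",550,208,.045),("c3",547,289,.045),("c4",463,285,.045),("ring",507,247,.079),("tip",510,245,.165),
 ("plate c",264,222,.12),("block",263,230,.16),("stand TL",232,176,.12),("TR",335,171,.12),("BL",238,247,.02),("BR",340,246,.02),("beaker",321,220,.12),
 ("tubeA",392,248,.11),("tubeB",390,191,.11),("bottle",399,287,.05),("timer",438,337,.02),("dish",311,312,.016),("mk1",487,315,.01),("mk2",557,305,.01)]:
    print(n,atz(ci,u*s,v*s,z))
im=snapshot("top")
a=cv2.resize(im[95:190,135:230],(600,600),interpolation=cv2.INTER_CUBIC)
cv2.imwrite("pics/standcrop.png",a)
E
```

```text
mix c1 [ 0.6052 -0.1265  0.045 ]
c2 [ 0.6062 -0.2822  0.045 ]
c3 [ 0.4538 -0.2798  0.045 ]
c4 [ 0.4564 -0.1229  0.045 ]
ring [ 0.5263 -0.1983  0.079 ]
tip [ 0.5199 -0.1909  0.165 ]
plate c [0.5527 0.2407 0.12  ]
block [0.5332 0.235  0.16  ]
stand TL [0.6335 0.3011 0.12  ]
TR [0.6482 0.1176 0.12  ]
BL [0.5172 0.3054 0.02  ]
BR [0.5252 0.1111 0.02  ]
beaker [0.5595 0.1394 0.12  ]
tubeA [0.5145 0.0116 0.11  ]
tubeB [0.6171 0.0184 0.11  ]
bottle [ 0.4486 -0.0035  0.05  ]
timer [ 0.3579 -0.0805  0.02  ]
dish [0.3978 0.1622 0.016 ]
mk1 [ 0.4028 -0.1734  0.01  ]
mk2 [ 0.426  -0.3065  0.01  ]
```

View pics/standcrop.png

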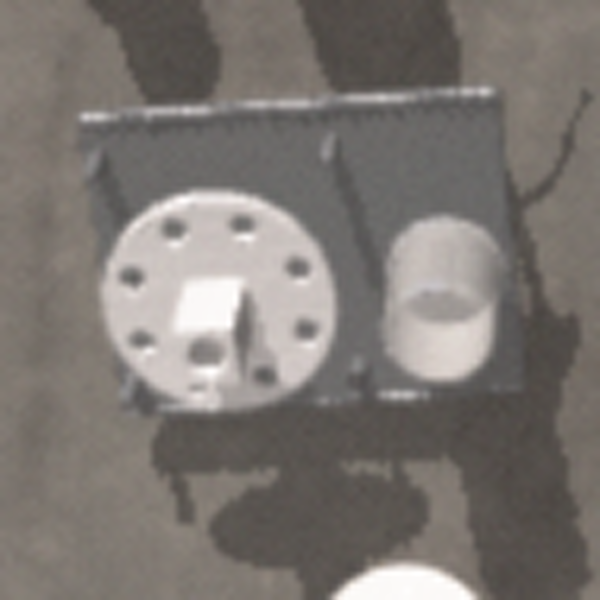

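The crop shows the stand about 4° counter-clockwise, with the block nearly square to it. The block's top bore is at about (207,350) and the plate centre at about (218,298). I'll move in for wrist views.

```bash
cat >> h.py <<'E'
def zc(psi,t=np.radians(32)): return np.array([-np.sin(t)*np.cos(psi),-np.sin(t)*np.sin(psi),np.cos(t)])
def quat(tz,ty):
    tz=tz/np.linalg.norm(tz);ty=ty-tz*(ty@tz);ty/=np.linalg.norm(ty)
    return Ro.from_matrix(np.c_[np.cross(ty,tz),ty,tz]).as_quat()
E
cat > s1.py <<'E'
from h import *
psi=.07; z=zc(psi); ci=camera_info("top"); s=95/600
o,d1=ray(ci,135+207*s,95+350*s); _,d2=ray(ci,135+218*s,95+298*s)
# o+a d1 - (o+b d2) = .053 z
a,b=np.linalg.lstsq(np.c_[d1,-d2],.053*z,rcond=None)[0]
print("top",o+a*d1,"plate",o+b*d2)
top=np.array([.525,.235,.165]); 
yv=np.array([-np.sin(psi),np.cos(psi),0])
for k,ty in enumerate([yv,-yv,np.cross(yv,z),-np.cross(yv,z)]):
    for D in(.20,.10,.02):
        q=quat(-z,ty); print(k,D,arm.ik(top+(D+.037)*z,q))
E
python3 s1.py
```

```text
top [0.5221 0.2328 0.1794] plate [0.5504 0.2366 0.1349]
0 0.2 [ 0.0882  0.2019 -0.9594  2.1287  0.9415  0.6845  0.1218]
0 0.1 [-0.0737  0.4085 -0.7724  2.1653  1.3309  0.6346 -0.2142]
0 0.02 [-0.4439  0.4992 -0.209   2.1609  1.6037  0.3722 -0.4722]
1 0.2 [-1.223   0.1281  0.563   2.1587  0.5561  0.4676 -2.6295]
1 0.1 [-1.2009  0.4004  0.7588  2.195  -0.1577  0.1435 -1.9042]
1 0.02 [-0.8251  0.5115  0.3313  2.1727  1.7254  0.1003  2.507 ]
2 0.2 [-0.0588  0.1692 -0.7719  2.1315  0.8843  0.6364 -1.3931]
2 0.1 [-0.3451  0.3428 -0.3935  2.1725  1.2362  0.4684 -1.7063]
2 0.02 [ 0.0872  0.7193 -1.0588  2.1458  1.6304  0.9125 -1.9655]
3 0.2 [ 0.2163  0.251  -1.1437  2.1266  1.0074  0.7526  1.6275]
3 0.1 [ 0.0448  0.4654 -0.9606  2.1625  1.3724  0.7422  1.3258]
3 0.02 [-0.3157  0.518  -0.3921  2.157   1.6018  0.4673  1.1168]
```

```bash
cat > s2.py <<'E'
from h import *
psi=.07; z=zc(psi); top=np.array([.524,.234,.172]); yv=np.array([-np.sin(psi),np.cos(psi),0]); q=quat(-z,yv)
P=[]
arm.movep(top+.19*z+.04*yv,q); P.append(pose()); A=snapshot("wrist")
arm.line_to(top+.19*z-.05*yv,.2); P.append(pose()); B=snapshot("wrist")
np.savez("w1.npz",A=A,B=B,p=[x[0] for x in P],q=[x[1] for x in P])
cv2.imwrite("pics/wAB.png",np.hstack([A[:,60:452],B[:,60:452]])); print(P,arm.read_time(),arm.read_joint_positions())
E
python3 s2.py
```

```text
[(array([0.4213, 0.2662, 0.3329]), array([-0.0328,  0.9607,  0.0092,  0.2754])), (array([0.4273, 0.1776, 0.3336]), array([-0.0334,  0.9606,  0.0103,  0.2759]))] 4.05 [ 0.4304  0.4045 -1.3342  2.1901  1.2347  0.803  -0.056 ]
```

View pics/wAB.png

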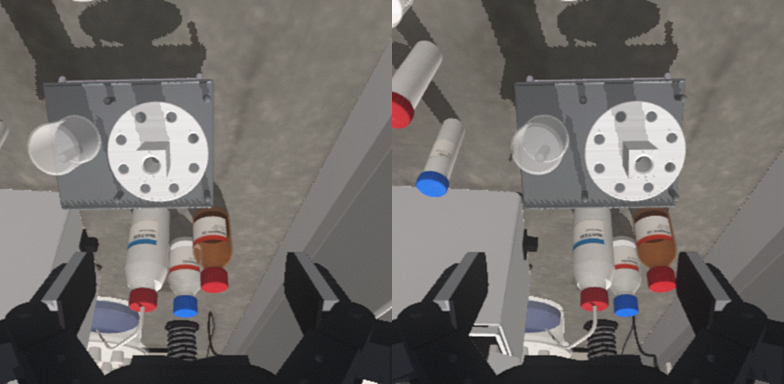

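Both views show the block top: bore at (151,166) in the left image and (642,164) in the right, with the board square around it. I'll enlarge these.

Run:
```python
import numpy as np,cv2
d=np.load("w1.npz")
a=[cv2.resize(d[k][95:205,x:x+100],(400,440),interpolation=cv2.INTER_CUBIC) for k,x in(("A",168),("B",253))]
cv2.imwrite("pics/wABz.png",np.hstack(a))
```

```text
(no output)
```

View pics/wABz.png

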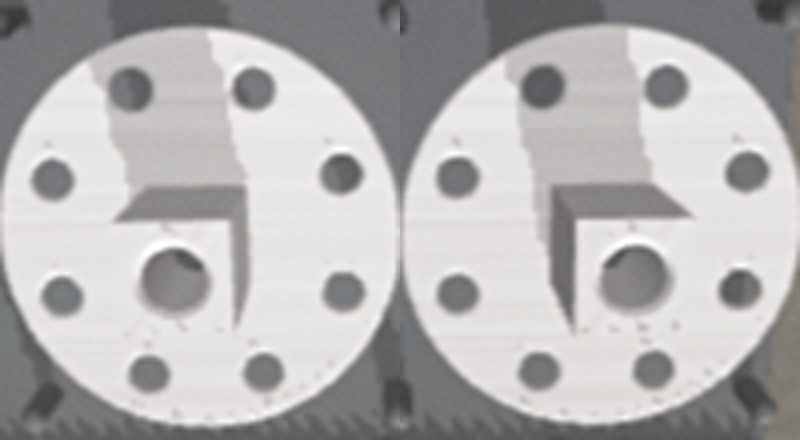

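Run:
```python
from h import *
d=np.load("w1.npz");ci=camera_info("wrist")
def tri(ua,ub):
    R=[ray(ci,*u,(d["p"][i],d["q"][i])) for i,u in enumerate((ua,ub))]
    A=np.c_[R[0][1],-R[1][1]];s=np.linalg.lstsq(A,R[1][0]-R[0][0],rcond=None)[0]
    X=R[0][0]+s[0]*R[0][1];Y=R[1][0]+s[1]*R[1][1];print((X+Y)/2,np.linalg.norm(X-Y));return (X+Y)/2
T=tri((211.5,165),(311.8,164.25));P=tri((218,151.5),(303,151.5))
print(np.linalg.norm(T-P),(T-P)/np.linalg.norm(T-P),zc(.07))
for k in range(2):print(Ro.from_quat(d["q"][k]).as_matrix()[:,1:])
# known distance fit from single views
for i,(u,v) in enumerate([((211.5,165),(218,151.5)),((311.8,164.25),(303,151.5))]):
    pz=(d["p"][i],d["q"][i]);o,a=ray(ci,*u,pz);_,b=ray(ci,*v,pz);s=np.linalg.lstsq(np.c_[a,-b],.053*zc(.07),rcond=None)[0];print(o+a*s[0],o+b*s[1])
# block top edge direction intersect with plane through T
n=zc(.07)
for i,(u,v) in enumerate([((226,149.75),(196.25,150)),((326.75,149.25),(297.25,149.75))]):
    pz=(d["p"][i],d["q"][i]);X=[]
    for w in(u,v):
        o,r=ray(ci,*w,pz);X.append(o+r*((T-o)@n)/(r@n))
    e=X[0]-X[1];print("edge",np.linalg.norm(e),e, np.arctan2(-e[0],e[1]))
print(proj(camera_info("top"),np.array([T,P])))
```

```text
[0.5242 0.2398 0.148 ] 6.965429690224393e-05
[0.5517 0.2424 0.1012] 0.0006262753243540817
0.05425510019146148 [-0.5061 -0.0477  0.8611] [-0.5286 -0.0371  0.848 ]
[[-0.068   0.5285]
 [ 0.9977  0.0357]
 [-0.0004 -0.8482]]
[[-0.0699  0.5293]
 [ 0.9976  0.0381]
 [ 0.0013 -0.8476]]
[0.492  0.2429 0.1799] [0.5199 0.2447 0.1349]
[0.5136 0.2361 0.1587] [0.541  0.2389 0.1135]
edge 0.025810078891962122 [-0.002   0.0257 -0.0001] 0.07605279184006865
edge 0.02561143315448599 [-0.0021  0.0255 -0.0002] 0.08358637430277567
[[167.1706 151.0368]
 [169.4418 143.3977]]
```

```bash
cat > s3.py <<'E'
from h import *
psi=.08; z=zc(psi); T=np.array([.5242,.2398,.148]); yv=np.array([-np.sin(psi),np.cos(psi),0]); q=quat(-z,yv)
G=T+.037*z
arm.movep(G+.07*z,q); print(arm.read_joint_positions())
arm.line_to(G,.12); print(arm.read_tool_pos()-G,arm.read_ft_force())
arm.move_gripper(0.0,80); print("grip",arm.read_opening(),arm.read_finger_force(),arm.read_ft_force(),arm.read_time())
arm.line_to(G+.085*z,.1); print(arm.read_opening(),arm.read_ft_force(),arm.read_joint_positions(),arm.read_time())
E
python3 s3.py
```

```text
[ 0.0494  0.6087 -1.0167  2.1764  1.5471  0.8354 -0.3798]
[-0.     -0.      0.0011] [-0.1846  0.3012  0.3936]
grip 0.2973272431371711 78.2232141494751 [-1.0978 -0.9353  4.1763] 5.9
0.2925927604993133 [-0.0327 -1.244  -2.2581] [ 0.061   0.5745 -1.0285  2.18    1.5046  0.8261 -0.3541] 6.9
```

```bash
cat > s4.py <<'E'
from h import *
p=arm.read_tool_pos(); arm.line_to([p[0]-.02,p[1],.42],.25)
a=np.radians(103); ty=np.array([np.cos(a),np.sin(a),0]); q=quat(np.array([0,0,-1.]),ty); tx=np.array([-np.sin(a),np.cos(a),0])*1.
tx=Ro.from_quat(q).as_matrix()[:,0]; S=np.array([.524,-.194,0]); 
arm.movep(S-.11*tx+[0,0,.38],q); print(pose(),arm.read_joint_positions(),arm.read_time(),arm.read_opening())
P=pose();W=snapshot("wrist");C=snapshot("scene");np.savez("w2.npz",W=W,C=C,p=P[0],q=P[1])
u=proj(camera_info("scene"),P[0]-[0,0,.12])[0].astype(int);print(u)
c=C[max(u[1]-40,0):u[1]+60,u[0]-50:u[0]+50]; cv2.imwrite("pics/ws.png",np.hstack([cv2.resize(W,(512,384)),cv2.resize(c,(288,384*100//100),interpolation=cv2.INTER_CUBIC)]))
E
python3 s4.py
```

```text
(array([ 0.6312, -0.167 ,  0.3804]), array([-0.1149,  0.9934,  0.0004,  0.0003])) [ 0.7506  0.7838 -1.1474  1.2722  0.7006  1.5011  1.4896] 9.3417 0.2952926853538548
[338 135]
```

View pics/ws.png

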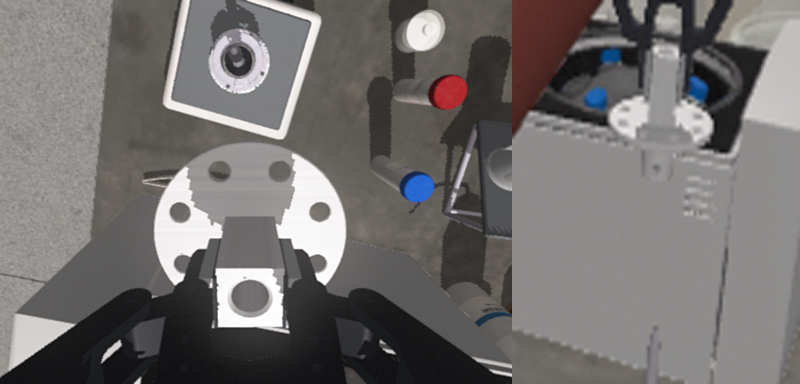

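The wrist view shows the socket at (239,60) and the carousel held square. In the scene crop the foot is at (655,165), and a lug seems to face the camera. I'll enlarge both.

Run:
```python
import numpy as np,cv2
d=np.load("w2.npz")
a=cv2.resize(d["W"][20:100,200:280],(560,560),interpolation=cv2.INTER_CUBIC)
b=cv2.resize(d["C"][125:160,322:354],(230,560),interpolation=cv2.INTER_CUBIC)
b=cv2.resize(d["C"][120:165,320:356],(230,288),interpolation=cv2.INTER_CUBIC);b=np.vstack([b,np.zeros((272,230,3),np.uint8)])
cv2.imwrite("pics/z3.png",np.hstack([a,b]))
```

```text
(no output)
```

View pics/z3.png

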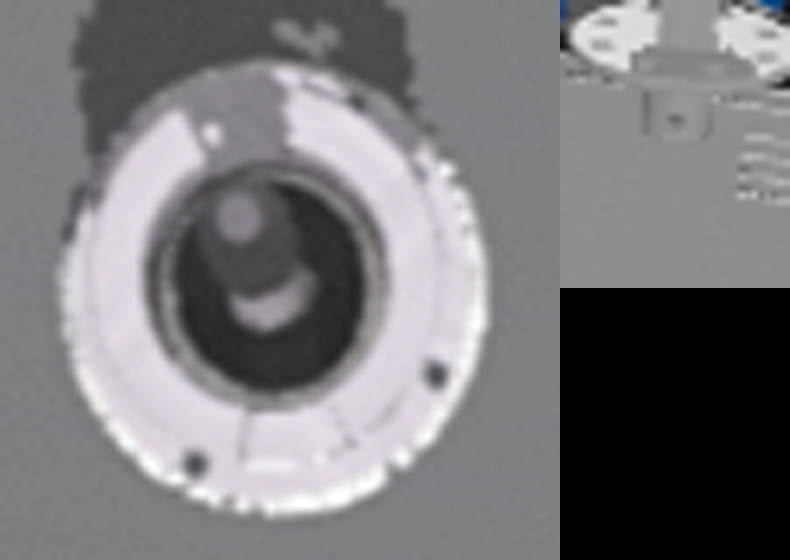

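The foot shows a dot (a lug seen end-on) and nothing sticking out at the sides, so the lugs lie along tool x. The socket bore centre is at (268,286) in the enlargement and the spindle tip at (238,215). A slot-like outline is at about (290,435). A closer look will settle the slot angle.

```bash
cat > s5.py <<'E'
from h import *
d=np.load("w2.npz");ci=camera_info("wrist");P=(d["p"],d["q"])
print("tip",atz(ci,234,50.7,.165,P),"ring",atz(ci,238.3,60.9,.079,P))
S=(atz(ci,234,50.7,.165,P)+atz(ci,238.3,60.9,.079,P))/2
q=d["q"];tx=Ro.from_quat(q).as_matrix()[:,0]
t=S-.10*tx; t[2]=.255
arm.line_to(t,.15); P=pose();W=snapshot("wrist");np.savez("w3.npz",W=W,p=P[0],q=P[1])
u=proj(ci,[S[0],S[1],.079],P)[0];print(P,u,arm.read_ft_force(),arm.read_time())
x,y=int(u[0])-50,max(int(u[1])-50,0); print(x,y)
c=W[y:y+100,x:x+100];c=cv2.resize(c,(600,600),interpolation=cv2.INTER_CUBIC)
cv2.imwrite("pics/z4.png",cv2.LUT(c,np.clip((np.arange(256)/255.)**1.0*255,0,255).astype(np.uint8)))
E
python3 s5.py
```

```text
tip [ 0.531 -0.203  0.165] ring [ 0.5324 -0.202   0.079 ]
(array([ 0.6297, -0.1792,  0.2564]), array([-0.1133,  0.9936,  0.    ,  0.0013])) [248.2945  52.2237] [-0.3999  0.2492 -1.6381] 10.475
198 2
```

View pics/z4.png

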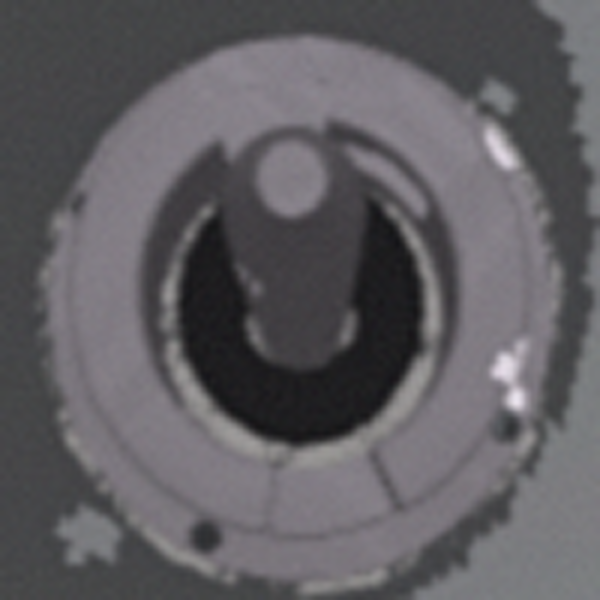

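The slot edges are at (275,465)/(378,460) and, opposite, (222,140)/(325,125). They are 12 mm wide, so the slot axis is about 9° from tool x, at azimuth about 22°. The tip is at (293,178). Next I'll check the bore offset in the grip, then go over the spindle.

```bash
cat > s6.py <<'E'
from h import *
ci=camera_info("wrist");d=np.load("w3.npz");P=(d["p"],d["q"])
tip=atz(ci,198+293/6,2+178/6,.165,P);ring=atz(ci,198+300/6,2+297/6,.079,P);print("tip",tip,"ring",ring)
o,r=ray(ci,250.5,297,(np.zeros(3),np.array([0,0,0,1.])));b=o+r*(.037-o[2])/r[2];print("bore in tool",b)
S=np.r_[(tip+ring)[:2]/2,0]
R=Ro.from_quat(d["q"]).as_matrix();a0=np.degrees(np.arctan2(-R[1,0],-R[0,0]));print("a0",a0)
a=np.radians(a0+9.1)  # lug azimuth
q=quat(np.array([0,0,-1.]),np.array([-np.sin(a),np.cos(a),0]));R=Ro.from_quat(q).as_matrix()
C=S-np.r_[(R@np.r_[b[:2]*.5,0])[:2],0];print("TCP over",C);np.savez("c.npz",C=C,q=q,a=a)
p=arm.read_tool_pos();arm.line_to([p[0],p[1],.34],.2)
arm.movep(C+[0,0,.325],q);P=pose();f0=arm.read_ft_force();print(f0,P[0]-C,arm.read_joint_positions(),arm.read_time())
W=snapshot("scene");T=snapshot("top")
u=proj(camera_info("scene"),[S[0],S[1],.18])[0].astype(int);v=proj(camera_info("top"),[S[0],S[1],.2])[0].astype(int)
f=lambda I,u:cv2.resize(I[u[1]-40:u[1]+40,u[0]-40:u[0]+40],(400,400),interpolation=cv2.INTER_CUBIC)
cv2.imwrite("pics/z5.png",np.hstack([f(W,u),f(T,v)]))
E
python3 s6.py
```

```text
tip [ 0.5311 -0.2029  0.165 ] ring [ 0.5313 -0.2028  0.079 ]
bore in tool [0.0008 0.0006 0.037 ]
a0 13.010889077449642
TCP over [ 0.5317 -0.203   0.    ]
[ 0.4415 -0.2559 -1.5918] [-0.0013 -0.0012  0.3232] [ 0.9962  0.7452 -1.2276  1.6171  0.7218  1.3085  1.6063] 11.5417
```

View pics/z5.png

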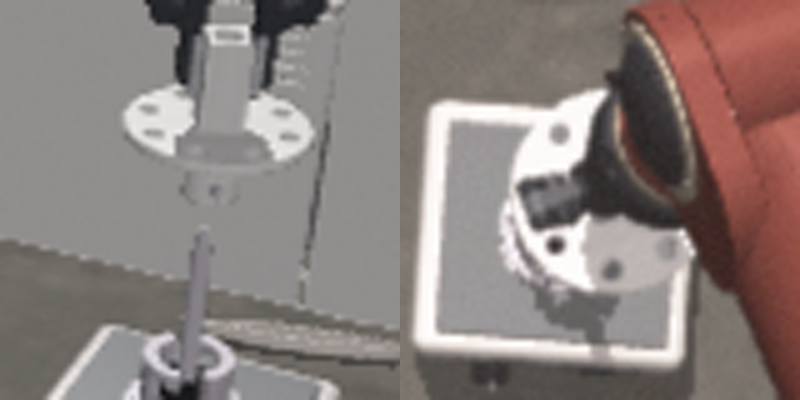

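The scene view puts the foot (210,185) in line with the spindle axis, whose tip is at (203,230) and leans with the perspective. Next I'll descend with force checks.

```bash
cat > s7.py <<'E'
from h import *
d=np.load("c.npz");C=d["C"];arm.pause(.2);f0=np.array(arm.read_ft_force());print(arm.read_tool_pos()-C)
off=np.r_[(C-arm.read_tool_pos())[:2],0]
if np.linalg.norm(off)>.004: off*=0
for z in(.308,.298,.290,.280,.265,.245):
    arm.line_to(C+off+[0,0,z],.05)
    f=arm.read_ft_force()-f0;p=arm.read_tool_pos();print(z,p-C,f,arm.read_wrist_torque())
    if f[2]>12 or np.hypot(*f[:2])>15:print("stop");break
    if z<.3: off[:2]+=np.clip(f[:2]*.0001,-.0008,.0008)
np.save("off.npy",off);print(off,arm.read_time(),arm.read_opening())
E
python3 s7.py
```

```text
[0.0008 0.0007 0.3249]
0.308 [-0.0008 -0.0007  0.3076] [-0.379  -0.1927 -0.564 ] [0.0071 0.0014 0.0083]
0.298 [-0.001  -0.0008  0.2976] [0.2527 0.8281 0.385 ] [ 0.0475 -0.0122 -0.036 ]
0.29 [-0.001  -0.0007  0.2895] [-0.536  -0.1908 -0.705 ] [-0.0093 -0.0072 -0.0228]
0.28 [-0.001  -0.0007  0.2795] [-0.3232 -0.4711 -0.4335] [ 0.0206 -0.0167  0.0107]
0.265 [-0.0009 -0.0007  0.2646] [-0.599  -0.4471  0.5157] [0.0108 0.0111 0.0016]
0.245 [-0.0009 -0.0007  0.2448] [-0.8774 -0.151   0.5389] [ 0.0236 -0.0258 -0.075 ]
[-0.001  -0.0007  0.    ] 14.3417 0.2940803013579511
```

```bash
cat > s8.py <<'E'
from h import *
d=np.load("c.npz");C=d["C"];off=np.load("off.npy");arm.pause(.2);f0=np.array(arm.read_ft_force())
for z in(.215,.207,.203,.200,.197,.194,.191,.188,.185,.183):
    arm.line_to(C+off+[0,0,z],.04)
    f=arm.read_ft_force()-f0;p=arm.read_tool_pos();print(z,p-C,f,arm.read_wrist_torque(),arm.read_opening())
    if f[2]>(9 if z>.199 else 16) or np.hypot(*f[:2])>15:print("stop");break
print(arm.read_time())
E
python3 s8.py
```

```text
0.215 [-0.0007 -0.0006  0.2152] [ 0.0492  0.0919 -0.2199] [-0.0365  0.0419 -0.0291] 0.29559842045110557
0.207 [-0.0011 -0.0008  0.2067] [ 0.2953  0.7125 -0.5135] [-0.0228  0.0001 -0.017 ] 0.2905991202109484
0.203 [-0.0012 -0.0007  0.2027] [ 0.6394  1.1175 -0.1812] [ 0.0186  0.0164 -0.0395] 0.29278241000848004
0.2 [-0.0011 -0.0008  0.1998] [ 0.4136 -0.0132  0.1678] [-0.0344 -0.0323  0.0151] 0.29204119555226105
0.197 [-0.0007 -0.0007  0.1972] [ 0.2011 -0.5572  1.1191] [-0.0179 -0.0486  0.0145] 0.297141261749657
0.194 [-0.0007 -0.0006  0.1943] [0.8815 0.6285 3.4475] [ 0.0499 -0.0088 -0.0254] 0.29106937294858265
0.191 [-0.0006 -0.0007  0.1913] [ 0.2691 -0.0211  5.9002] [-0.0403  0.0205  0.0199] 0.2945829943487159
0.188 [-0.0006 -0.0006  0.1884] [-0.2506  0.5716  7.3663] [-0.0233  0.0741 -0.0247] 0.29499716729126246
0.185 [-0.0006 -0.0006  0.1857] [ 0.6078 -0.6984  8.5764] [-0.0658  0.2188  0.0101] 0.29213196421611065
0.183 [-0.0006 -0.0005  0.1842] [-0.3221  0.1184  9.9846] [-0.0875  0.315   0.0321] 0.2972453429981729
17.7917
```

```bash
cat > s9.py <<'E'
from h import *
d=np.load("c.npz");C=d["C"];off=np.load("off.npy");a=float(d["a"]);P=C+off+[0,0,.1835]
for t in(6,14,22,30,38,44,47,49,51,53,55):
    b=a-np.radians(t);q=quat(np.array([0,0,-1.]),np.array([-np.sin(b),np.cos(b),0]))
    arm.line_to(P,.02,ori=q) if t<0 else arm.movep(P,q)
    R=Ro.from_quat(arm.read_eef_rot()).as_matrix();r=np.degrees(a-np.arctan2(-R[1,0],-R[0,0]))
    f=arm.read_ft_force();m=arm.read_wrist_torque();print(t,r,arm.read_tool_pos()-C,f,m,arm.read_opening())
    if abs(m[2])>.6 or np.hypot(*f[:2])>25:print("stop");break
print(arm.read_time(),arm.read_joint_positions())
E
python3 s9.py
```

```text
6 6.025291373784676 [-0.0005 -0.0006  0.1847] [-0.7686  0.0856  7.3537] [-0.0894  0.1113 -0.0432] 0.29349291588049314
14 14.034066023336285 [-0.0004 -0.0007  0.1847] [-0.258  -0.7468  6.9922] [-0.0884  0.1894 -0.0207] 0.29165705176232737
22 22.032346849547228 [-0.0004 -0.0007  0.1847] [-1.1522 -0.6815  7.6643] [-0.1494  0.1647 -0.0493] 0.29402390982069304
30 30.039361566630713 [-0.0005 -0.0008  0.1847] [ 0.0913 -1.3552  7.974 ] [-0.1038  0.2291 -0.0073] 0.29186255115291
38 38.036056914717655 [-0.0005 -0.0008  0.1846] [-0.3579 -0.7001  7.0813] [-0.0515  0.1982 -0.0376] 0.295879652340248
44 44.03562484438791 [-0.0005 -0.0008  0.1846] [-1.3881 -0.4855  7.6008] [-0.1497  0.2064 -0.0607] 0.2958742383720854
47 47.02595829427989 [-0.0006 -0.0009  0.1845] [-1.0115 -0.7569  7.4402] [-0.1597  0.202   0.0034] 0.2955388967455858
49 49.02806416841706 [-0.0006 -0.0009  0.1845] [-0.1051 -0.9081  7.6216] [-0.1481  0.2779  0.0311] 0.29400511208498353
51 51.02152040540761 [-0.0007 -0.0009  0.1845] [-0.3818 -0.5861  7.1499] [-0.1552  0.3011 -0.0068] 0.2975292951042147
53 53.02126160385474 [-0.0007 -0.0009  0.1845] [-0.5381 -0.1057  7.0067] [-0.1598  0.2633  0.0171] 0.2944952066296101
55 54.995592685968845 [-0.0006 -0.0008  0.1844] [-1.0062 -0.4282  7.3101] [-0.1022  0.227   0.0428] 0.29781832974629485
20.5417 [ 0.8447  0.7902 -0.8777  1.7811  0.7459  0.938   0.6393]
```

```bash
sed -i 's/for t in(.*):/for t in(56.5,58,59.5,61,62.5,64,65.5):/;s/>.6 or/>.35 or/' s9.py; python3 s9.py
```

```text
56.5 56.437529610372415 [-0.0004 -0.0006  0.1844] [-0.6025 -0.3796  6.8667] [-0.0749  0.2053  0.1884] 0.29392979850971046
58 57.77386475226429 [-0.0004 -0.0004  0.1844] [-0.8378  0.4062  7.0444] [-0.0935  0.1324  0.6504] 0.29408723668229225
stop
21.0417 [ 0.8381  0.7852 -0.8654  1.7817  0.7373  0.9308  0.5977]
```

```bash
cat > s10.py <<'E'
from h import *
d=np.load("c.npz");C=d["C"];off=np.load("off.npy");a=float(d["a"]);P=C+off
b=a-np.radians(54);q=quat(np.array([0,0,-1.]),np.array([-np.sin(b),np.cos(b),0]))
arm.movep(P+[0,0,.1835],q);print(arm.read_ft_force(),arm.read_wrist_torque())
for z in(.187,.190,.1915,.193):
    arm.line_to(P+[0,0,z],.03);f=arm.read_ft_force();print(z,arm.read_tool_pos()-C,f,arm.read_wrist_torque())
    if f[2]<-6:break
print(arm.read_time())
E
python3 s10.py
```

```text
[-0.7994  0.1805  7.4511] [0.0282 0.1134 0.0343]
0.187 [-0.0003 -0.0004  0.1879] [0.4849 0.1886 5.8789] [ 0.0282 -0.0421 -0.0048]
0.19 [-0.0004 -0.0004  0.1905] [ 1.2742 -0.1291  3.5568] [ 0.1683 -0.2528 -0.0106]
0.1915 [-0.0004 -0.0005  0.1917] [2.1403 0.0723 3.5291] [ 0.1866 -0.5525  0.0089]
0.193 [-0.0006 -0.0006  0.1923] [ 5.0533  0.5441 -3.8438] [ 0.2938 -1.1945  0.053 ]
22.3083
```

```bash
cat > s11.py <<'E'
from h import *
d=np.load("c.npz");C=d["C"];off=np.load("off.npy");P=C+off
arm.line_to(P+[0,0,.1915],.03);arm.move_gripper(.65);arm.pause(.2);print(arm.read_ft_force(),arm.read_opening())
arm.line_to(P+[0,0,.31],.12)
tx=Ro.from_quat(arm.read_eef_rot()).as_matrix()[:,0]
arm.line_to(P-.07*tx+[0,0,.33],.2);print(arm.read_ft_force(),arm.read_time());S=snapshot("scene");W=snapshot("wrist")
u=proj(camera_info("scene"),[.531,-.203,.11])[0].astype(int)
cv2.imwrite("pics/z6.png",np.hstack([cv2.resize(S[u[1]-40:u[1]+40,u[0]-32:u[0]+32],(307,384),interpolation=cv2.INTER_CUBIC),W[:,20:500]]))
E
python3 s11.py
```

```text
[ 0.8153  0.102  -0.3423] 0.6454586717802556
[-0.1118  0.1492 -0.4425] 24.8083
```

View pics/z6.png

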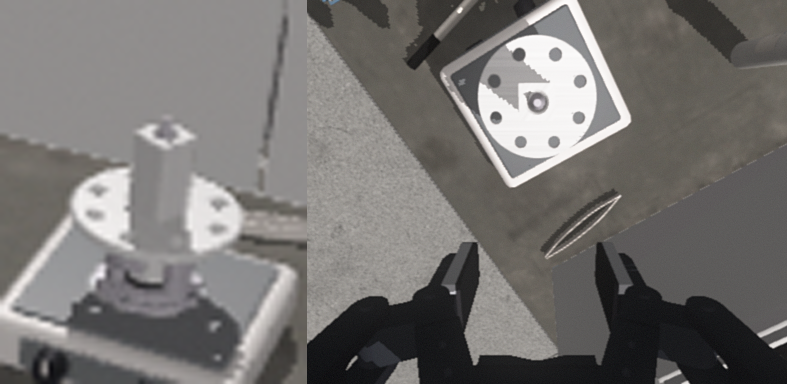

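The carousel sits upright and low in the socket at (155,250). Its block is square at the turned angle, (537,102) in the wrist view, and the gripper is clear.

```bash
python3 -c "
from station import ticket
print(ticket.finish_job())"
```

```text
the job is handed in; nothing more can be done
None
```

The carousel is on the mixer spindle, turned to the stop, sprung up into the notches and released. I handed the job in at about 25 s on the robot's clock; no verdict came back.

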